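Re-rig the bench roll mill

ROBOT

A 6-joint arm with a two-finger parallel gripper is mounted at the origin on the work surface. World frame = base frame: x ahead of the robot, y to its left, z up, the work surface at z = 0. Lengths are in mm, angles in degrees, forces in N, time in s.
With the tool pointing down it reaches from about 350 to 850 mm from the base axis. Payload 8.1 kg.
Tool frame: the origin (TCP) lies midway between the tips of the shut fingers; the grasp point (between the pads) lies 19 mm behind it; z points along the fingers, y is the direction in which the jaws open and shut (so a half turn about z gives the same grasp; the last joint's range is limited). The gripper opens to 85 mm and grips with 20 to 120 N. Pads are 22 mm wide; open, the fingers measure 114 mm over their backs; the gripper's body (76 mm by 85 mm) begins 54 mm behind the grasp point. The pads swing forward as they close: fully open they stand 13 mm farther back than shut.
Start: joints at [-76.341, 7.471, 85.268, -0, 87.261, -4.893], TCP at [190.923, -568.818, 231.292] pointing down, gripper open.
Joint ranges: [-169.43, 169.43], [-51.17, 129.36], [1.28, 143.12], [-76.62, 256.62], [0, 156.53], [-152.29, 152.29]. Speed limits (degrees/s): [136.94, 136.94, 159.86, 180, 180, 180].

INTERFACE

Orientations are given as [roll, pitch, yaw] about the fixed x, y, z axes, in that order (R = Rz(yaw) Ry(pitch) Rx(roll)).
In Python, from bench import telemetry, snapshot, camera_params, job gives the robot as it stands. The module is installed in compiled form; this text tells all that it offers.
- The arm moves only by the shell command python3 -m jog 'ROWS' [FORCE]. ROWS is JSON, a list that holds one entry, the list of rows, each a list of 7 numbers: the shift along the tool's x, y, z in units of 50 mm (1.0 is 50 mm), then the turn, a rotation vector about the tool's x, y, z in units of 2 pi rad (1.0 is 2 pi rad), then the opening, from 0 (shut) to 1 (fully open). In form: [[[dx, dy, dz, rx, ry, rz, claw], ...]]. A call has 1 to 12 rows; each row shifts and turns the commanded pose from where the row before left it, along the tool's axes as they then stand; what a row does not reach is not made up. A row lasts 1/8 s, in which the tool goes at most 62.5 mm and 10.7 degrees, less where a joint would pass 70% of its speed; a pose out of reach is approached as far as the arm can. A call with a number of a shift or a turn outside -1 to 1 is refused whole. A call with a gripper value outside its range is refused whole. The fingers move at their own pace and stop on an object; FORCE is the grip in N (left out, the last holds). Time passes only in rows, so rows that do not move let the fingers close. It gives the time, the measured TCP pose, the force and the opening at its end, in the units of the state.
- telemetry.sense(): the state, without advancing time (a new reading comes with each control period).
- snapshot(name): name is "scene" or "side" or "wrist"; returns (picture, depth): 420x560x3 uint8, red, green, blue; 420x560 float32, mm along the optical axis (not along the pixel's ray), 0 where there is no reading.
- camera_params(name): a dict with "K" (3x3 intrinsics, pixels), "D" ([k1, k2, p1, p2, k3] as OpenCV has them; the pictures are not rectified), "extrinsics" (4x4, takes a point from camera to world coordinates). Camera axes: x right, y down, z forward; pixel columns grow to the right and rows downward; lengths in mm; the calibration is good to about 2 mm. A picture is of the moment at which its call begins: read the wrist's pose just before it. camera_params takes no time and is no camera call; for the wrist camera it gives the pose at the moment of the call.
- job.hand_in(): hands the job in, once; it reports no verdict.
The state is a dict: "time": time; "joint_pos": joint angles; "qd": joint speeds; "joint_efforts": joint torques, N m; "tool_pos": TCP position; "tcp_rot": TCP orientation; "ft_force": force on the tool from outside, world axes, zero at the start; "wrist_torque": the same for the moment, N m; "finger_gap": finger opening in mm.
Only numpy, scipy, OpenCV 4.12 (cv2) and the standard library are available. Lean on these libraries where they do the work, as an engineer would, in place of code of your own. Each camera call takes 0.05 s, during which the arm holds its last target. There are 200 camera calls.

TASK

Get the roll mill ready for work: first move every pattern roll from the felt tray into the mill's deck, each fully down and centred in a slot of its own. Then tighten the castle nut clockwise until it is snug (blue mark at the red line) and turn it a little further, only to the first nut slot that lines up with the cotter hole in the stud, and after that set the gap dial's pointer to the red index mark. Leave the other things on the bench where they are.

Things in the scene. Friction and masses are not known exactly. Their poses are not given: they have to be found in the camera images.
- mill: Roll mill, bolted down; origin on the bench. Green base 210 (x) by 257 mm (y -125 to +132), 20 mm thick; from y = -12 an aluminium deck, top 45 mm above the bench, with four slots and a 6 mm rim on its two x-long sides. At (50, -72) mm a grey pedestal (radius 36, top at 40 mm) with stud, nut and a radial red snug line; at (-55, -72) mm the dial in a white scale ring. Highest point 87 mm.
- slot0 (a point): Centre of deck slot 0 (84 mm along x, 21 mm wide), level with the deck top, axes parallel to the mill's. Slots 0, 1 are nearer the nut; slots 2, 3 are 70 mm farther along +y; the two of a column are 100 mm apart along x. A roll seated in it lies along x, its axis 12 mm above this point (16 mm if merely on the deck).
- slot1 (a point): Centre of deck slot 1 (84 mm along x, 21 mm wide), level with the deck top, axes parallel to the mill's. Slots 0, 1 are nearer the nut; slots 2, 3 are 70 mm farther along +y; the two of a column are 100 mm apart along x. A roll seated in it lies along x, its axis 12 mm above this point (16 mm if merely on the deck).
- slot2 (a point): Centre of deck slot 2 (84 mm along x, 21 mm wide), level with the deck top, axes parallel to the mill's. Slots 0, 1 are nearer the nut; slots 2, 3 are 70 mm farther along +y; the two of a column are 100 mm apart along x. A roll seated in it lies along x, its axis 12 mm above this point (16 mm if merely on the deck).
- slot3 (a point): Centre of deck slot 3 (84 mm along x, 21 mm wide), level with the deck top, axes parallel to the mill's. Slots 0, 1 are nearer the nut; slots 2, 3 are 70 mm farther along +y; the two of a column are 100 mm apart along x. A roll seated in it lies along x, its axis 12 mm above this point (16 mm if merely on the deck).
- roll1: A solid pattern roll, brass with dark rings: a plain cylinder 32 mm in diameter and 70 mm long, about 0.2 kg, lying on its side and free to roll. Origin at its middle, x along its axis (y and z turn as it rolls). It may be absent.
- roll2: A solid pattern roll, copper with steel rings: a plain cylinder 32 mm in diameter and 70 mm long, about 0.2 kg, lying on its side and free to roll. Origin at its middle, x along its axis (y and z turn as it rolls). It may be absent.
- roll3: A solid pattern roll, steel with brass rings: a plain cylinder 32 mm in diameter and 70 mm long, about 0.2 kg, lying on its side and free to roll. Origin at its middle, x along its axis (y and z turn as it rolls). It may be absent.
- roll4: A solid pattern roll, aluminium with blue rings: a plain cylinder 32 mm in diameter and 70 mm long, about 0.2 kg, lying on its side and free to roll. Origin at its middle, x along its axis (y and z turn as it rolls). It may be absent.
- tray: Fixed felt-lined tray, 140 mm (x) by 296 mm (y), black floor 6 mm above the bench, grey edge 12 mm high and three low ribs 11 mm high (above the bench) along its x at y = -70, 0 and +70 mm, one lane for each roll. Origin under its centre.
- nut (a joint): Turn of the brass castle nut (rad), growing as it tightens (clockwise from above), range 0 to 3. Snug at 1.2, where its blue mark meets the red line on the pedestal. Stiff (0.3 to 0.5 N m); stays where left; does not rise or sink. The first slot to line up comes 0.2 to 0.85 rad past snug, the next 1.05 rad later, which is too tight.
- nut_grip (a point): On the nut's axis, 55 mm above the bench, turning with the nut. The nut is a hexagon 46 mm across flats, 40 to 65 mm above the bench, two of its flats square to this x; six teeth above it, to 77 mm, within 23 mm of the axis. Slots between the teeth at 0, 60, 120.. degrees from this x, over the flats' middles. Blue mark on the tooth at +30 degrees.
- stud: The fixed steel stud through the nut, 25 mm in diameter, its top 86 mm above the bench. Its cotter hole runs straight through along its x axis; a red line across its top shows the direction. Origin on the axis, 41 mm above the bench.
- dial (a joint): Turn of the black gap dial in rad, growing clockwise from above, range -2.0 to 2.0; at 0 its pointer points along the mill's +x. It turns easily (0.06 N m) and stays where it is left.
- dial_grip (a point): On the dial's axis, 61 mm above the bench, in the middle of its grip bar: 50 mm long (along this x), 14 mm wide, from 48 to 75 mm above the bench. Its +x is the pointer's direction. Below the bar is the dial's disc, radius 36 mm, top at 48 mm.
- dial_tip (a point): The tip of the dial's white pointer (the end of the grip bar with the wide white patch) at the disc's edge, 36 mm from its axis.
- scale_mark (a point): The spot on the dial disc's edge that lies at the red index mark of the white scale ring (36 mm from the dial's axis); the dial is set when the pointer's tip is here. The ring does not move during the job.
- brass_dish: Bystander: brass bead dish, 90 mm wide, 40 mm high; origin under its centre.
- white_dish: Bystander: white bead dish, 80 mm wide, 32 mm high; origin under its centre.
- clay_dish: Bystander: clay bead dish, 68 mm wide, 28 mm high; origin under its centre.
- note_pad: Bystander: yellow and orange note pad, 75 by 75 by 26 mm; origin under its centre.
- pliers: Bystander: black-handled pliers, 135 mm long, 12 mm high, lying flat.
- mallet: Bystander: small hammer, 200 mm long, lying flat.
Mind the look-alikes: they are no part of the job. What is shaped like the roll1 but green or pink is not meant. Leave any pink look-alike of the roll2 alone.

How it is judged (in metres and radians):
On the way, in this order (a step that is already met when the one before it is completed fails the run):
1. every roll present lies down in a deck slot (((horizontal distance between roll1 and slot0 below 0.01 m and z of roll1 in the frame of slot0 between 0.007 and 0.0148 m) or (horizontal distance between roll1 and slot1 below 0.01 m and z of roll1 in the frame of slot1 between 0.007 and 0.0148 m) or (horizontal distance between roll1 and slot2 below 0.01 m and z of roll1 in the frame of slot2 between 0.007 and 0.0148 m) or (horizontal distance between roll1 and slot3 below 0.01 m and z of roll1 in the frame of slot3 between 0.007 and 0.0148 m)) and ((horizontal distance between roll2 and slot0 below 0.01 m and z of roll2 in the frame of slot0 between 0.007 and 0.0148 m) or (horizontal distance between roll2 and slot1 below 0.01 m and z of roll2 in the frame of slot1 between 0.007 and 0.0148 m) or (horizontal distance between roll2 and slot2 below 0.01 m and z of roll2 in the frame of slot2 between 0.007 and 0.0148 m) or (horizontal distance between roll2 and slot3 below 0.01 m and z of roll2 in the frame of slot3 between 0.007 and 0.0148 m)) and ((horizontal distance between roll3 and slot0 below 0.01 m and z of roll3 in the frame of slot0 between 0.007 and 0.0148 m) or (horizontal distance between roll3 and slot1 below 0.01 m and z of roll3 in the frame of slot1 between 0.007 and 0.0148 m) or (horizontal distance between roll3 and slot2 below 0.01 m and z of roll3 in the frame of slot2 between 0.007 and 0.0148 m) or (horizontal distance between roll3 and slot3 below 0.01 m and z of roll3 in the frame of slot3 between 0.007 and 0.0148 m)) and ((horizontal distance between roll4 and slot0 below 0.01 m and z of roll4 in the frame of slot0 between 0.007 and 0.0148 m) or (horizontal distance between roll4 and slot1 below 0.01 m and z of roll4 in the frame of slot1 between 0.007 and 0.0148 m) or (horizontal distance between roll4 and slot2 below 0.01 m and z of roll4 in the frame of slot2 between 0.007 and 0.0148 m) or (horizontal distance between roll4 and slot3 below 0.01 m and z of roll4 in the frame of slot3 between 0.007 and 0.0148 m))), for 0.3 s.
2. the castle nut is tightened past snug and a slot is lined up with the cotter hole (value of joint nut between 1.3 and 2.2 rad and (angle between the x axis of nut_grip and the x axis of stud, either way round below 0.1 rad or angle between the x axis of nut_grip and the x axis of stud, either way round between 0.9472 and 1.1472 rad)), for 0.3 s.
3. the dial's pointer is at the red index mark (horizontal distance between dial_tip and scale_mark below 0.004 m), for 0.2 s.
At the end, for the whole second after the job is handed in: Every roll present is at rest down in a slot (its middle within 10 mm of the slot's centre and 7 to 14.8 mm above the deck); the nut is turned to between 1.3 and 2.2 rad with a slot within 0.1 rad of the cotter hole's direction; the pointer's tip is within 4 mm of the red mark's spot (all of step 1 and all of step 2 and horizontal distance between dial_tip and scale_mark below 0.004 m and linear speed of each of roll1, roll2, roll3, roll4 below 0.03 m/s); the robot touches nothing.
It fails at once if the nut is overtightened, past the first slot that lines up (beyond 2.35 rad) (value of joint nut above 2.35 rad).
It fails at once if a bystander is shifted by more than 50 mm (distance of any of brass_dish, white_dish, clay_dish, note_pad, pliers, mallet from where it was at the start of the episode above 0.05 m).
Of roll1, roll2, roll3, roll4 only 3 to 4 are there at a start; the rules pass over those that are not, and their reading is None.
At some moment in a run one of roll1, roll2, roll3, roll4 may be knocked a few centimetres aside while the robot is not near it.
Once in a run the grip may slacken for a moment while it holds something.
It also fails if it takes over 210 s, if anything falls off the work surface, if the arm or the gripper's body presses on something with over 40 N, if the wrist force passes 120 N, or if a joint passes its speed limit or range.

## Working session

There is one attempt and no reset: what is moved stays moved. The work goes in short steps, Python scripts to look and compute and a shell command to move; the robot and the scene stay as the last step left them, time stands still between calls to the robot, and variables do not carry over. Pictures are saved under pics/ and viewed, about 12 in all and at most 16, crops included, and the job is handed in when it is done.

```bash
mkdir -p pics; cat > h.py <<'E'
import numpy as np, cv2, json
from bench import telemetry, snapshot, camera_params, job
from scipy.spatial.transform import Rotation as R
def snap(n,name=None):
    p=camera_params(n); im,d=snapshot(n)
    p={k:np.array(v,float) for k,v in p.items()}
    if name: cv2.imwrite(f'pics/{name}.png',im[:,:,::-1])
    np.savez(f'/tmp/{name or n}.npz',im=im,d=d,**p)
    return im,d,p
def load(name):
    z=np.load(f'/tmp/{name}.npz'); return z['im'],z['d'],{k:z[k] for k in('K','D','extrinsics')}
def ray(p,uv):
    uv=np.array(uv,float).reshape(-1,1,2)
    n=cv2.undistortPoints(uv,p['K'],p['D']).reshape(-1,2)
    E=p['extrinsics']; d=np.c_[n,np.ones(len(n))]@E[:3,:3].T
    return E[:3,3],d
def onplane(p,uv,z):
    o,d=ray(p,uv); return o+d*((z-o[2])/d[:,2])[:,None]
def cloud(d,p):
    v,u=np.mgrid[:d.shape[0],:d.shape[1]]
    o,r=ray(p,np.c_[u.ravel(),v.ravel()]); 
    return (o+r*d.ravel()[:,None]).reshape(*d.shape,3)
def proj(p,X):
    E=np.linalg.inv(p['extrinsics']); return cv2.projectPoints(np.array(X,float).reshape(-1,1,3),cv2.Rodrigues(E[:3,:3])[0],E[:3,3],p['K'],p['D'])[0].reshape(-1,2)
def st():
    s=telemetry.sense(); print({k:np.round(s[k],2).tolist() for k in('time','joint_pos','tool_pos','tcp_rot','ft_force','wrist_torque','finger_gap')}); return s
E
python3 - <<'E'
from h import *
st()
for n in('scene','side','wrist'):
    im,d,p=snap(n,n+'0'); print(n,p['extrinsics'].round(2).tolist(),p['K'].round(1).tolist(), (d>0).mean())
E
```

```text
{'time': 0.0, 'joint_pos': [-76.34, 7.52, 85.33, 0.0, 87.26, -4.9], 'tool_pos': [190.79, -568.26, 230.22], 'tcp_rot': [-179.89, -0.01, 18.55], 'ft_force': [-0.21, 0.17, 0.34], 'wrist_torque': [0.02, 0.01, 0.01], 'finger_gap': 85.44}
scene [[-0.69, 0.44, -0.57, 1340.27], [0.72, 0.41, -0.56, 770.38], [-0.02, -0.8, -0.6, 856.97], [0.0, 0.0, 0.0, 1.0]] [[401.3, 0.0, 278.1], [0.0, 401.3, 208.9], [0.0, 0.0, 1.0]] 0.9959353741496598
side [[-0.69, -0.43, 0.58, -302.81], [-0.72, 0.38, -0.58, 851.01], [0.02, -0.82, -0.57, 923.04], [0.0, 0.0, 0.0, 1.0]] [[510.4, 0.0, 277.2], [0.0, 510.4, 213.6], [0.0, 0.0, 1.0]] 0.9959098639455782
wrist [[0.32, -0.91, -0.27, 258.37], [-0.95, -0.31, -0.09, -544.99], [-0.0, 0.28, -0.96, 373.51], [0.0, 0.0, 0.0, 1.0]] [[349.9, 0.0, 284.2], [0.0, 349.9, 205.2], [0.0, 0.0, 1.0]] 0.9959268707482993
```

View pics/scene0.png

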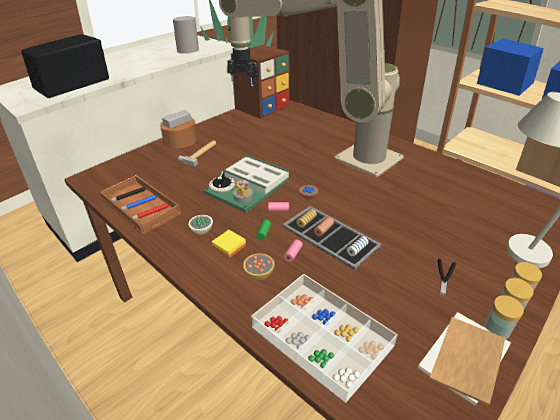

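View pics/side0.png

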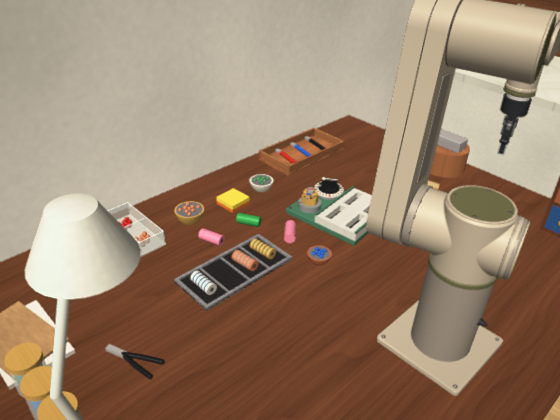

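Scene and side views both show three rolls in the tray: brass (scene 307,217), copper (325,227) and light with rings (358,245), with one lane empty. The mill is at about (247,183). There are pink and green decoys at (279,206), (293,250) and (264,229).

```bash
python3 - <<'E'
from h import *
for n,pts in (('scene0',{'brass':(307,217),'copper':(325,227),'alu':(358,245),'empty':(340,236),'nut':(243,186),'dial':(221,182),'deck':(256,175),'pinkA':(279,206),'bluedish':(309,190)}),):
    im,d,p=load(n); C=cloud(d,p)
    for k,(u,v) in pts.items(): print(k,C[v,u].round(0))
allc=[];allrgb=[]
for n in('scene0','side0'):
    im,d,p=load(n); C=cloud(d,p); hsv=cv2.cvtColor(im,cv2.COLOR_RGB2HSV)
    # green base
    m=(hsv[...,0]>65)&(hsv[...,0]<95)&(hsv[...,1]>90)&(abs(C[...,2]-20)<7)&(d>0)&(d<1800)
    m=cv2.morphologyEx(m.astype(np.uint8),cv2.MORPH_OPEN,np.ones((2,2)))
    k,l,s,c=cv2.connectedComponentsWithStats(m); 
    for i in range(1,k):
        if s[i,4]>60: X=C[l==i]; print(n,'green',s[i],X.min(0).round(),X.max(0).round())
    # deck plane
    m=((abs(C[...,2]-45)<4)|(abs(C[...,2]-51)<3))&(hsv[...,1]<60)&(hsv[...,2]>130)&(d>0)&(d<1800)
    k,l,s,c=cv2.connectedComponentsWithStats(m.astype(np.uint8))
    for i in range(1,k):
        if s[i,4]>150:
            X=C[l==i]; r=cv2.minAreaRect(X[:,:2].astype(np.float32)); print(n,'deck',s[i],X.mean(0).round(),np.round(r[0],1),np.round(r[1],1),round(r[2],1))
    # tray: dark/grey low saturation at low z
    m=(hsv[...,1]<70)&(hsv[...,2]<140)&(C[...,2]>2)&(C[...,2]<20)&(d>0)&(d<1800)&(C[...,0]>300)
    k,l,s,c=cv2.connectedComponentsWithStats(m.astype(np.uint8))
    for i in range(1,k):
        if s[i,4]>300:
            X=C[l==i]; r=cv2.minAreaRect(X[:,:2].astype(np.float32)); print(n,'tray',s[i],X.mean(0).round(),np.round(r[0],1),np.round(r[1],1),round(r[2],1))
E
```

```text
brass [530. 103.  36.]
copper [526. 176.  32.]
alu [530. 308.  37.]
empty [504. 222.   6.]
nut [ 592. -140.   81.]
dial [ 608. -245.   60.]
deck [ 477. -198.   49.]
pinkA [537. -20.  24.]
bluedish [403.   4.  35.]
scene0 green [246 192  20  19 104] [ 512. -147.    4.] [620. -99.  26.]
scene0 green [310 351  25  12 152] [871. 444.   2.] [1340.  770.  857.]
scene0 deck [226 157  62  32 787] [ 452. -217.   46.] [ 455.5 -224. ] [143.  212.6] 8.2
scene0 deck [ 251  274  147  120 1600] [850. 428.  46.] [841.3 420.2] [301.4 204.2] 89.8
scene0 tray [ 283  207   98   62 1685] [531. 214.   7.] [522.7 197. ] [296.1 143.3] 88.7
side0 green [290 204  25  19 150] [-303. -146.    9.] [618. 851. 923.]
side0 deck [  0 152  61  24 220] [1373.  399.   47.] [1372.   397.6] [211.2  23.4] 89.4
side0 deck [317 188  54  46 997] [ 457. -207.   44.] [ 452.  -226.3] [133.7 214.4] 8.5
side0 deck [108 202  56  38 205] [838. 286.  46.] [838.  299.7] [208.8  69. ] 1.9
side0 tray [ 175  234  117   76 2541] [510. 212.   6.] [520.3 193.6] [299.5 151.8] 89.4
side0 tray [121 351  43  27 321] [417. 550.   9.] [420.4 552. ] [100.5  49.4] 21.2
```

Estimated mill origin is about (514,-216) with yaw about 98°, and the tray centre is about (522,196). I'll move over the mill for a close look.

```bash
python3 -m jog '[[[0.93,-0.513,-0.05,0,0,0,1],[0.93,-0.513,-0.05,0,0,0,1],[0.93,-0.513,-0.05,0,0,0,1],[0.93,-0.513,-0.05,0,0,0,1],[0.93,-0.513,-0.05,0,0,0,1],[0.93,-0.513,-0.05,0,0,0,1],[0.93,-0.513,-0.05,0,0,0,1],[0.93,-0.513,-0.05,0,0,0,1],[0.93,-0.513,0,0,0,0,1]]]'
python3 -m jog '[[[0,0,0,0,0,-0.0276,1],[0,0,0,0,0,-0.0276,1],[0,0,0,0,0,-0.0276,1],[0,0,0,0,0,-0.0276,1],[0,0,0,0,0,-0.0276,1],[0,0,0,0,0,-0.0276,1],[0,0,0,0,0,-0.0276,1],[0,0,0,0,0,-0.0276,1],[0,0,0,0,0,0,1],[0,0,0,0,0,0,1]]]'
python3 - <<'E'
from h import *
st(); snap('wrist','w1')
E
```

```text
time: 1.27
tool_pos: [515.2, -215.4, 251.4]
tcp_rot: [180.0, -0.0, 18.6]
ft_force: [-0.4, -0.8, -0.5]
finger_gap: 85.5
time: 2.52
tool_pos: [514.1, -216.7, 251.1]
tcp_rot: [-180.0, -0.0, 97.8]
ft_force: [-0.2, -0.8, -0.5]
finger_gap: 85.6
{'time': 2.52, 'joint_pos': [-28.13, 0.54, 90.46, 0.0, 89.02, -35.94], 'tool_pos': [514.14, -216.75, 251.1], 'tcp_rot': [-179.98, -0.01, 97.82], 'ft_force': [-0.21, -0.84, -0.52], 'wrist_torque': [-0.01, -0.01, 0.04], 'finger_gap': 85.55}
```

View pics/w1.png

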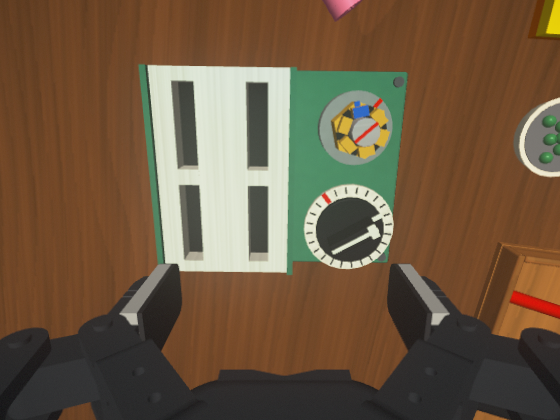

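The wrist view shows the mill clearly. The slots are at (185,125), (258,125), (190,222) and (258,222). The nut is at (357,127), with its blue mark at (361,109), the snug line at (378,103) and the red stud line at (367,132). The dial is at (348,226), with its pointer end at (375,232) and the red index at (326,198).

```bash
cat > mill.py <<'E'
from h import *
def analyse(name):
    im,d,p=load(name); hsv=cv2.cvtColor(im,cv2.COLOR_RGB2HSV); H,S,V=hsv[...,0].astype(int),hsv[...,1],hsv[...,2]
    def comps(m,z,minA):
        m=m.astype(np.uint8); cs,_=cv2.findContours(m,cv2.RETR_EXTERNAL,cv2.CHAIN_APPROX_NONE); out=[]
        for c in cs:
            A=cv2.contourArea(c)
            if A>=minA:
                X=onplane(p,c.reshape(-1,2),z)[:,:2].astype(np.float32); out.append((A,c.reshape(-1,2).mean(0).round(0),X,cv2.minAreaRect(X)))
        return out
    C=cloud(d,p); return im,hsv,d,p,C,comps
E
python3 - <<'E'
from mill import *
im,hsv,d,p,C,comps=analyse('w1'); H,S,V=hsv[...,0].astype(int),hsv[...,1],hsv[...,2]
roi=np.zeros(H.shape,bool); roi[60:275,140:410]=1
slot=roi&(V<170)&(S<60)&(np.indices(H.shape)[1]<285)
for A,c,X,r in comps(slot,45,400): print('slot',A,c,np.round(r[0],1),np.round(r[1],1),round(r[2],1), C[int(c[1]),int(c[0])].round(1))
print('deck heights',C[170,220].round(1),C[170,292].round(1),C[100,270].round(1))
white=roi&(V>190)&(S<50)&(np.indices(H.shape)[1]<300)
for A,c,X,r in comps(white,45,2000): print('deck',A,c,np.round(r[0],1),np.round(r[1],1),round(r[2],1))
green=roi&(H>65)&(H<95)&(S>90)
for A,c,X,r in comps(green,20,300): print('green',A,c,np.round(r[0],1),np.round(r[1],1),round(r[2],1))
ringm=roi&(V>170)&(S<60)&(np.indices(H.shape)[1]>300)
for A,c,X,r in comps(ringm,40,60): print('ring',A,c,C[int(c[1]),int(c[0])].round(1),'fit',[np.round(v,1) for v in cv2.fitEllipse(X)])
print('ring height',[C[v,u,2].round(1) for u,v in((309,226),(389,226),(348,188),(348,264))])
for nm,m in (('red',((H<6)|(H>174))&(S>150)&(V>100)),('blue',(H>105)&(H<125)&(S>150)),('grey',(S<40)&(V>100)&(V<175)&(np.indices(H.shape)[1]>300))):
    for A,c,X,r in comps(m&roi,50,4):
        px=c.astype(int); print(nm,A,px,'z',C[px[1],px[0],2].round(1))
print('pedestal z',C[150,335].round(1))
cv2.imwrite('pics/w1c.png',cv2.resize(im[75:280,295:410,::-1],None,fx=4,fy=4,interpolation=cv2.INTER_CUBIC)[:600] if 0 else cv2.resize(im[78:272,298:410,::-1],None,fx=3,fy=3,interpolation=cv2.INTER_CUBIC))
E
```

```text
slot 1237.5 [257. 221.] [ 493.  -270.7] [20.2 81.8] 7.0 [ 491.5 -275.5   23.3]
slot 1273.5 [190. 220.] [ 423.7 -279.7] [20.7 82.7] 7.0 [ 417.1 -284.7   22.8]
slot 1707.5 [257. 124.] [ 480.8 -171.2] [20.2 82. ] 7.0 [ 479.4 -170.3   22.7]
slot 1739.5 [184. 123.] [ 411.4 -180.4] [21.  82.8] 7.0 [ 404.6 -179.7   22.5]
deck heights [ 449.2 -218.7   46. ] [ 520.7 -207.6   52.8] [ 490.6 -145.    45.9]
deck 26493.0 [222. 165.] [ 452.5 -226.1] [132.5 210.3] 7.0
green 14351.5 [334. 161.] [ 577.8 -216.9] [116.7 226.1] 7.1
green 785.5 [151. 163.] [ 372.2 -236. ] [  6.3 214.1] 6.8
ring 227.0 [357. 240.] [ 591.8 -262.6   77.5] fit [array([ 602.6, -275.7]), array([18.6, 49.5]), np.float64(126.6)]
ring 904.0 [327. 244.] [ 569.1 -282.1   48.7] fit [array([ 583.7, -270.7]), array([70.6, 84.8]), np.float64(46.0)]
ring 1185.5 [370. 220.] [ 604.1 -244.8   64.2] fit [array([ 594.5, -262.2]), array([77. , 88.9]), np.float64(27.4)]
ring 186.5 [370. 137.] [ 581.9 -163.7   86.2] fit [array([ 594.1, -166.6]), array([10.8, 24.7]), np.float64(138.6)]
ring 208.5 [362. 127.] [ 573.2 -156.3   87. ] fit [array([ 583.2, -157.9]), array([11.5, 25.4]), np.float64(139.4)]
ring height [np.float64(38.9), np.float64(41.0), np.float64(40.4), np.float64(39.7)]
red 32.0 [326 198] z 41.0
red 60.0 [366 132] z 86.2
red 28.0 [378 103] z 40.5
blue 124.0 [361 112] z 78.3
blue 11.5 [357 103] z 66.6
grey 70.5 [405 268] z 271.8
grey 9.5 [328 257] z 39.8
grey 5.0 [370 256] z 39.4
grey 5.0 [309 232] z 39.3
grey 5.5 [383 232] z 48.7
grey 5.0 [318 205] z 40.5
grey 5.0 [346 190] z 41.2
grey 43.5 [358 125] z 87.0
grey 1496.5 [358 128] z 86.7
pedestal z [ 561.3 -183.8   40.1]
```

View pics/w1c.png

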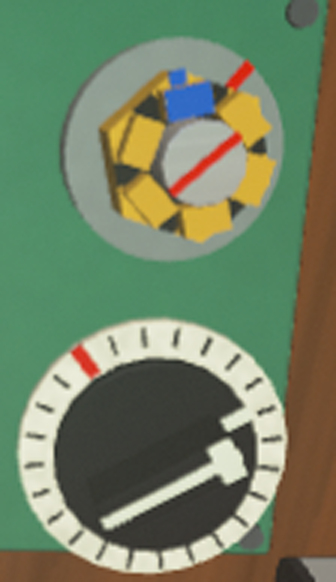

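```bash
python3 - <<'E'
from mill import *
im,hsv,d,p,C,comps=analyse('w1'); H,S,V=hsv[...,0].astype(int),hsv[...,1],hsv[...,2]
roi=np.zeros(H.shape,bool); roi[60:275,300:410]=1
red=((H<6)|(H>174))&(S>120)&(V>90)&roi; blue=(H>105)&(H<125)&(S>120)&roi
def pts(m,box,z):
    v,u=np.nonzero(m); k=(u>box[0])&(u<box[1])&(v>box[2])&(v<box[3]); return onplane(p,np.c_[u,v][k],z)[:,:2]
ang=lambda v:np.degrees(np.arctan2(v[1],v[0]))
s=pts(red,(350,382,118,145),86); c=s.mean(0); w=np.linalg.svd(s-c)[2][0]; print('stud ctr',c,'dir',ang(w)%180, len(s))
nut=np.array([577.2,-159.8]); 
for cc in (c,nut):
    r=pts(red,(370,390,95,112),40); b=pts(blue,(350,375,106,118),77)
    print('snug',ang(r.mean(0)-cc), 'blue',ang(b.mean(0)-cc),len(b),np.hypot(*(b.mean(0)-cc)),np.hypot(*(r.mean(0)-cc)))
dial=np.array([590,-264.]); rm=pts(red,(315,335,190,206),40); print('index',ang(rm.mean(0)-dial),np.hypot(*(rm.mean(0)-dial)))
# bar white line at z75, white patch
v,u=np.nonzero((V>190)&(S<50)&(C[...,2]>70)&(C[...,2]<82)&roi&(np.indices(H.shape)[0]>180)); q=onplane(p,np.c_[u,v],75)[:,:2]; w=np.linalg.svd(q-q.mean(0))[2][0]; print('bar',len(q),q.mean(0),ang(w)%180,q.min(0),q.max(0))
# tip patch on disc edge
v,u=np.nonzero((V>190)&(S<50)&(C[...,2]>46)&(C[...,2]<52)&roi&(np.indices(H.shape)[0]>180)); q=onplane(p,np.c_[u,v],48)[:,:2]; print('patch',len(q),q.mean(0),ang(q.mean(0)-dial),np.hypot(*(q.mean(0)-dial)))
# pedestal circle
m=((S<45)&(V>90)&(V<190)&roi&(abs(C[...,2]-40)<2.5)&(np.indices(H.shape)[0]<175)).astype(np.uint8)
m=cv2.morphologyEx(m,cv2.MORPH_OPEN,np.ones((2,2)))
cs=max(cv2.findContours(m,0,1)[0],key=cv2.contourArea).reshape(-1,2); X=onplane(p,cs,40)[:,:2].astype(np.float32); print('pedestal',cv2.minEnclosingCircle(X))
E
```

```text
stud ctr [ 577.2510551  -160.72640639] dir 49.25820668686734 103
snug 58.25018919201941 blue 108.14998774774875 151 17.681304193581177 32.037621016036404
snug 57.27772696112935 blue 108.9693953171973 151 16.786804498111678 31.28121893640773
index 134.69107370959844 41.45701968088856
bar 263 [ 595.62549909 -261.11233495] 37.69447901016855 [ 570.29316868 -280.34488246] [ 612.87511808 -245.9965517 ]
patch 44 [ 615.52546063 -245.80636963] 35.47990517592757 31.34577047216964
pedestal ((578.7149047851562, -160.65597534179688), 36.14948654174805)
```

Fitted values:

| Feature | Position | Direction |
|---|---|---|
| Slots | (480.8,-171.2), (493,-270.7), (411.4,-180.4), (423.7,-279.7) | mill yaw 97° |
| Nut | (577.5,-160.5) | blue mark 108°, snug line 58°, stud line 49° |
| Dial | (590,-264) | pointer about 36°, index 134.7° |

The nut needs about 89° clockwise in total, and the dial about 98° counter-clockwise. Next I'll go to the tray.

```bash
python3 -m jog '[[[0.907,0.142,0,0,0,0,1],[0.907,0.142,0,0,0,0,1],[0.907,0.142,0,0,0,0,1],[0.907,0.142,0,0,0,0,1],[0.907,0.142,0,0,0,0,1],[0.907,0.142,0,0,0,0,1],[0.907,0.142,0,0,0,0,1],[0.907,0.142,0,0,0,0,1],[0.907,0.142,0,0,0,0,1]]]'
python3 -m jog '[[[0,0,0,0,0,-0.0285,1],[0,0,0,0,0,-0.0285,1],[0,0,0,0,0,-0.0285,1],[0,0,0,0,0,-0.0285,1],[0,0,0,0,0,-0.0285,1],[0,0,0,0,0,-0.0285,1],[0,0,0,0,0,-0.0285,1],[0,0,0,0,0,-0.0285,1],[0,0,0,0,0,0,1],[0,0,0,0,0,0,1]]]'
cat > rolls.py <<'E'
from h import *
import sys
def rolls(name,zlo=14,zhi=70,box=(350,720,20,380)):
    im,d,p=load(name); C=cloud(d,p)
    m=(C[...,2]>zlo)&(C[...,2]<zhi)&(d>0)&(C[...,0]>box[0])&(C[...,0]<box[1])&(C[...,1]>box[2])&(C[...,1]<box[3])
    m=cv2.morphologyEx(m.astype(np.uint8),cv2.MORPH_OPEN,np.ones((3,3)))
    k,l,s,c=cv2.connectedComponentsWithStats(m)
    for i in range(1,k):
        if s[i,4]>150:
            X=C[l==i]; r=cv2.minAreaRect(X[:,:2].astype(np.float32)); a=r[2] if r[1][0]>r[1][1] else r[2]-90
            print(c[i].round(),'mean rgb',im[l==i].mean(0).round(),'ctr',np.round(r[0],1),np.round(r[1],1),'axis',round(a,1),'ztop',np.percentile(X[:,2],98).round(1))
if __name__=='__main__': rolls(sys.argv[1])
E
python3 - <<'E'
from rolls import *
st(); snap('wrist','w2'); rolls('w2')
E
```

```text
time: 3.7
tool_pos: [520.3, 197.8, 251.4]
tcp_rot: [180.0, 0.0, 97.9]
ft_force: [0.0, -0.2, 0.3]
finger_gap: 85.4
time: 4.95
tool_pos: [520.4, 196.3, 251.3]
tcp_rot: [180.0, 0.0, 179.8]
ft_force: [-0.2, 0.5, 0.6]
finger_gap: 85.5
{'time': 4.95, 'joint_pos': [15.38, 0.24, 90.74, 0.0, 89.01, -74.45], 'tool_pos': [520.42, 196.26, 251.3], 'tcp_rot': [180.0, 0.0, 179.83], 'ft_force': [-0.19, 0.46, 0.59], 'wrist_torque': [-0.01, 0.01, -0.03], 'finger_gap': 85.46}
[103.  43.] mean rgb [187. 123.  82.] ctr [394.2  24.3] [38.   8.4] axis 0.3 ztop 30.5
[253. 167.] mean rgb [226. 166. 117.] ctr [514.5 163.6] [70.2 32.2] axis 5.8 ztop 39.7
[187. 172.] mean rgb [209. 185.  81.] ctr [519.5  93.1] [70.3 32.4] axis 4.9 ztop 39.7
[381. 170.] mean rgb [192. 199. 200.] ctr [518.9 299.9] [70.4 31.4] axis 0.6 ztop 39.5
[137. 269.] mean rgb [ 60. 201.  82.] ctr [631.9  25.7] [27.8 15.3] axis 12.3 ztop 32.7
[257. 290.] mean rgb [236. 164. 188.] ctr [663.5 162.8] [70.8 32.5] axis 18.3 ztop 33.6
```

View pics/w2.png

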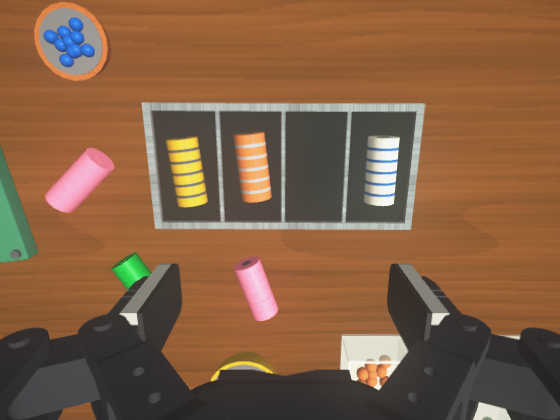

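Wrist view: real rolls are brass (187,172), copper (253,167) and aluminium with blue rings (381,170). The green and pink ones lie outside the tray. Picking the brass roll first.

```bash
python3 -m jog '[[[0,-0.688,0,0,0,-0.0141,0.6],[0.01,-0.688,0,0,0,0,0.6],[0.01,-0.688,0,0,0,0,0.6],[0,0,0.95,0,0,0,0.6],[0,0,0.95,0,0,0,0.6],[0,0,0.95,0,0,0,0.6],[0,0,0.95,0,0,0,0.6],[0,0,0,0,0,0,0.6],[0,0,0,0,0,0,0.6]]]' 70
```

```text
time: 6.12
tool_pos: [526.8, 93.4, 63.2]
tcp_rot: [-180.0, 0.1, -174.9]
ft_force: [-0.3, 0.6, 1.0]
finger_gap: 51.6
```

```bash
python3 -m jog '[[[0.146,0.01,0,0,0,0,0.6],[0,0,0.255,0,0,0,0.6],[0,0,0.255,0,0,0,0.6],[0,0,0.255,0,0,0,0.6],[0,0,0.255,0,0,0,0.6],[0,0,0,0,0,0,0],[0,0,0,0,0,0,0],[0,0,0,0,0,0,0],[0,0,0,0,0,0,0],[0,0,0,0,0,0,0]]]' 70
python3 -m jog '[[[0,0,-0.2,0,0,0,0],[0,0,-0.8,0,0,0,0],[0,0,-1,0,0,0,0],[0,0,-1,0,0,0,0],[0,0,0,0,0,0,0]]]'
python3 - <<'E'
from rolls import *
snap('wrist','w3'); rolls('w3',10,250)
E
```

```text
time: 7.38
tool_pos: [518.3, 93.1, 10.2]
tcp_rot: [-180.0, -0.0, -174.8]
ft_force: [-0.6, -0.4, -1.4]
finger_gap: 29.8
time: 8.0
tool_pos: [522.1, 93.4, 166.8]
tcp_rot: [-180.0, 0.6, -174.8]
ft_force: [0.1, -0.6, -2.2]
finger_gap: 29.6
[202.  17.] mean rgb [210. 147. 103.] ctr [401.3  24.1] [ 8.2 25.8] axis -0.1 ztop 30.3
[299. 314.] mean rgb [110. 102.  76.] ctr [574.7 182.7] [324.5 251.7] axis 89.5 ztop 248.8
[402. 176.] mean rgb [174. 179. 173.] ctr [505.9 195.3] [ 4.8 69.4] axis -0.3 ztop 13.0
[367. 188.] mean rgb [216. 159. 111.] ctr [514.6 163. ] [70.9 32.1] axis 5.5 ztop 39.5
[527. 206.] mean rgb [172. 178. 177.] ctr [518.4 299. ] [32.2 71.3] axis -1.9 ztop 39.2
```

View pics/w3.png

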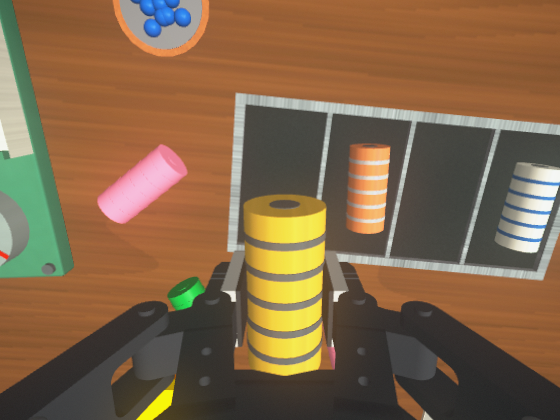

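The brass roll is held level and centred between the pads. I'll carry it to the slot at (411.4,-180.4) and turn to yaw 97.

```bash
python3 -m jog '[[[0.377,-0.75,0,0,0,0,0],[0.377,-0.75,0,0,0,0,0],[0.377,-0.75,0,0,0,0,0],[0.377,-0.75,0,0,0,0,0],[0.377,-0.75,0,0,0,0,0],[0.377,-0.75,0,0,0,0,0],[0.377,-0.75,0,0,0,0,0],[0,0,0,0,0,0,0]]]'
python3 -m jog '[[[0,0,0,0,0,0.0272,0],[0,0,0,0,0,0.0272,0],[0,0,0,0,0,0.0272,0],[0,0,0,0,0,0.0272,0],[0,0,0,0,0,0.0272,0],[0,0,0,0,0,0.0272,0],[0,0,0,0,0,0.0272,0],[0,0,0,0,0,0.0272,0],[0,0,0,0,0,0.0272,0],[0,0,0,0,0,0,0],[0,0,0,0,0,0,0]]]'
```

```text
time: 9.05
tool_pos: [408.8, -181.8, 158.6]
tcp_rot: [179.9, -0.2, -175.0]
ft_force: [0.9, 0.3, -2.0]
finger_gap: 29.5
time: 10.42
tool_pos: [410.6, -179.6, 159.6]
tcp_rot: [-180.0, -0.0, 97.3]
ft_force: [-0.6, -0.3, -1.5]
finger_gap: 30.0
```

```bash
python3 -m jog '[[[0.01,0.014,0.8,0,0,0,0],[0,0,0.7,0,0,0,0],[0,0,0.3,0,0,0,0],[0,0,0.2,0,0,0,0],[0,0,0.1,0,0,0,0],[0,0,0.1,0,0,0,0],[0,0,0,0,0,0,0],[0,0,0,0,0,0,0]]]'
```

```text
time: 11.42
tool_pos: [411.8, -179.9, 50.8]
tcp_rot: [180.0, 0.0, 97.1]
ft_force: [-0.3, -0.9, -1.7]
finger_gap: 29.8
```

```bash
python3 -m jog '[[[0,0,0.04,0,0,0,0],[0,0,0.05,0,0,0,0],[0,0,0,0,0,0,0],[0,0,0,0,0,0,0.44],[0,0,0,0,0,0,0.44],[0,0,0,0,0,0,0.44],[0,0,0,0,0,0,0.44]]]'
python3 -m jog '[[[0,0,-0.1,0,0,0,0.44],[0,0,-0.3,0,0,0,0.44],[0,0,-0.8,0,0,0,0.6],[0,0,-1,0,0,0,0.6],[0,0,-1,0,0,0,0.6],[0,0,0,0,0,0,0.6],[0,0,0,0,0,0,0.6]]]'
python3 - <<'E'
from rolls import *
st(); snap('wrist','w4'); rolls('w4',53,110,(350,560,-320,-120))
snap('scene','s4'); rolls('s4',14,70)
E
```

```text
time: 12.3
tool_pos: [411.5, -179.7, 45.9]
tcp_rot: [180.0, 0.0, 97.1]
ft_force: [0.1, -0.2, -0.4]
finger_gap: 37.6
time: 13.18
tool_pos: [411.5, -179.7, 206.3]
tcp_rot: [180.0, 0.0, 97.1]
ft_force: [-0.2, -0.3, -0.4]
finger_gap: 51.4
{'time': 13.18, 'joint_pos': [-30.14, -16.0, 110.18, 0.0, 85.76, -37.21], 'tool_pos': [411.46, -179.73, 206.27], 'tcp_rot': [179.95, 0.03, 97.07], 'ft_force': [-0.21, -0.34, -0.43], 'wrist_torque': [-0.05, 0.01, -0.03], 'finger_gap': 51.39}
[284. 191.] mean rgb [187. 155.  77.] ctr [ 412.1 -180.3] [32. 71.] axis -83.7 ztop 74.4
[460. 191.] mean rgb [141. 115.  51.] ctr [ 555.3 -163. ] [ 9.3 34.9] axis -90.0 ztop 78.7
[324. 225.] mean rgb [194. 139. 109.] ctr [505.3 165.5] [92.4 29.5] axis 4.8 ztop 41.1
[357. 245.] mean rgb [173. 180. 178.] ctr [509.7 301.1] [97.6 31.7] axis 0.2 ztop 40.5
[293. 249.] mean rgb [220. 139. 158.] ctr [664.7 163.4] [72.6 32.5] axis 18.4 ztop 34.6
```

The brass roll is seated at (412.1,-180.3), with its top about right. Next is the copper roll.

```bash
python3 -m jog '[[[0,0,0,0,0,-0.0273,0.6],[0,0,0,0,0,-0.0273,0.6],[0,0,0,0,0,-0.0273,0.6],[0,0,0,0,0,-0.0273,0.6],[0,0,0,0,0,-0.0273,0.6],[0,0,0,0,0,-0.0273,0.6],[0,0,0,0,0,-0.0273,0.6],[0,0,0,0,0,-0.0273,0.6],[0,0,0,0,0,-0.0273,0.6],[0,0,0,0,0,0,0.6]]]'
python3 -m jog '[[[-0.34,0.829,0,0,0,0,0.6],[-0.34,0.829,0,0,0,0,0.6],[-0.34,0.829,0,0,0,0,0.6],[-0.34,0.829,0,0,0,0,0.6],[-0.34,0.829,0,0,0,0,0.6],[-0.34,0.829,0,0,0,0,0.6],[-0.34,0.829,0,0,0,0,0.6],[-0.34,0.829,0,0,0,0,0.6],[0,0,0,0,0,0,0.6],[0,0,0,0,0,0,0.6]]]'
python3 - <<'E'
from rolls import *
st(); snap('wrist','w5'); rolls('w5',14,45)
E
```

```text
time: 14.52
tool_pos: [410.6, -179.3, 204.4]
tcp_rot: [179.9, -0.1, -174.5]
ft_force: [0.6, -0.2, 0.4]
finger_gap: 51.4
time: 15.78
tool_pos: [514.3, 163.1, 204.8]
tcp_rot: [-180.0, -0.1, -174.6]
ft_force: [0.2, -0.6, 0.6]
finger_gap: 51.2
{'time': 15.78, 'joint_pos': [12.17, -1.0, 96.83, -0.02, 84.28, -83.24], 'tool_pos': [514.27, 163.13, 204.85], 'tcp_rot': [-179.96, -0.11, -174.59], 'ft_force': [0.17, -0.57, 0.56], 'wrist_torque': [0.0, -0.03, 0.01], 'finger_gap': 51.18}
[129.  26.] mean rgb [204. 138.  93.] ctr [395.6  24.1] [38.   8.1] axis 0.1 ztop 30.3
[284. 182.] mean rgb [228. 174. 122.] ctr [514.6 163.5] [70.8 32.3] axis 5.9 ztop 39.5
[426. 199.] mean rgb [191. 198. 199.] ctr [518.8 299.4] [32.1 70.4] axis -0.7 ztop 39.4
[142. 294.] mean rgb [ 57. 214.  88.] ctr [643.4  31.6] [50.2 23.3] axis 0.9 ztop 33.3
[271. 317.] mean rgb [235. 170. 193.] ctr [663.5 162.7] [71.1 32.3] axis 17.8 ztop 33.5
```

```bash
python3 -m jog '[[[0,0,0.95,0,0,0,0.6],[0,0,0.95,0,0,0,0.6],[0,0,0.95,0,0,0,0.6],[0,0,0.35,0,0,0,0.6],[0,0,0.35,0,0,0,0.6],[0,0,0.33,0,0,0,0.6],[0,0,0,0,0,0,0.6],[0,0,0,0,0,0,0],[0,0,0,0,0,0,0],[0,0,0,0,0,0,0],[0,0,0,0,0,0,0]]]' 70
python3 -m jog '[[[0,0,-0.2,0,0,0,0],[0,0,-0.8,0,0,0,0],[0,0,-1,0,0,0,0],[0,0,-1,0,0,0,0],[0,0,0,0,0,0,0],[0,0,0,0,0,0,0]]]'
```

```text
time: 17.2
tool_pos: [516.0, 163.8, 13.1]
tcp_rot: [180.0, 0.1, -174.5]
ft_force: [-1.7, -0.7, 5.4]
finger_gap: 29.5
time: 17.95
tool_pos: [514.4, 163.4, 161.3]
tcp_rot: [-180.0, -0.0, -174.5]
ft_force: [-0.0, -0.4, -1.6]
finger_gap: 29.9
```

```bash
python3 -m jog '[[[0.265,-0.865,0,0,0,0,0],[0.265,-0.865,0,0,0,0,0],[0.265,-0.865,0,0,0,0,0],[0.265,-0.865,0,0,0,0,0],[0.265,-0.865,0,0,0,0,0],[0.265,-0.865,0,0,0,0,0],[0.265,-0.865,0,0,0,0,0],[0.265,-0.865,0,0,0,0,0],[0.265,-0.865,0,0,0,0,0],[0.265,-0.865,0,0,0,0,0]]]'
python3 -m jog '[[[0,0,0,0,0,0.0273,0],[0,0,0,0,0,0.0273,0],[0,0,0,0,0,0.0273,0],[0,0,0,0,0,0.0273,0],[0,0,0,0,0,0.0273,0],[0,0,0,0,0,0.0273,0],[0,0,0,0,0,0.0273,0],[0,0,0,0,0,0.0273,0],[0,0,0,0,0,0.0273,0],[0,0,0,0,0,0,0],[0,0,0,0,0,0,0]]]'
python3 - <<'E'
from h import *
im,d,p=snap('wrist','w6'); C=cloud(d,p)
m=(C[...,2]>140)&(C[...,2]<215)&(abs(C[...,0]-424)<10)&(abs(C[...,1]+280)<60)
X=C[m]; s=X[X[:,2]>np.percentile(X[:,2],60)]; print(len(X),np.percentile(X[:,1],[1,99]),np.percentile(X[:,2],[5,50,95]))
hsv=cv2.cvtColor(im,cv2.COLOR_RGB2HSV); mm=(hsv[...,0]<18)&(hsv[...,1]>90)&(hsv[...,2]>150)&(C[...,2]>150); X=C[mm]; print(len(X),np.percentile(X,[1,50,99],axis=0).round(1))
E
```

```text
time: 19.2
tool_pos: [422.8, -280.2, 159.2]
tcp_rot: [179.8, -0.2, -174.5]
ft_force: [0.1, -0.4, -1.1]
finger_gap: 29.6
time: 20.58
tool_pos: [423.9, -279.3, 160.5]
tcp_rot: [-179.9, -0.1, 97.3]
ft_force: [-0.0, 0.1, -2.7]
finger_gap: 29.6
9283 [-311.33968853 -241.08185088] [172.64235978 184.81992797 186.38065363]
10031 [[ 406.  -311.3  158.9]
 [ 422.7 -269.1  183.9]
 [ 439.  -240.9  186.8]]
```

```bash
python3 -m jog '[[[-0.02,0,0.8,0,0,0,0],[0,0,0.7,0,0,0,0],[0,0,0.3,0,0,0,0],[0,0,0.15,0,0,0,0],[0,0,0.1,0,0,0,0],[0,0,0.1,0,0,0,0],[0,0,0,0,0,0,0],[0,0,0,0,0,0,0]]]'
```

```text
time: 21.62
tool_pos: [425.0, -281.0, 54.8]
tcp_rot: [180.0, 0.0, 97.1]
ft_force: [-0.1, 0.3, -1.8]
finger_gap: 29.6
```

```bash
python3 -m jog '[[[0,0,0.04,0,0,0,0],[0,0,0.04,0,0,0,0],[0,0,0,0,0,0,0],[0,0,0,0,0,0,0]]]'
```

```text
time: 22.12
tool_pos: [424.7, -280.8, 50.3]
tcp_rot: [-180.0, -0.0, 97.1]
ft_force: [-0.4, -0.1, -2.2]
finger_gap: 29.5
```

```bash
python3 -m jog '[[[0,-0.01,0.025,0,0,0,0],[0,0,0,0,0,0,0],[0,0,0,0,0,0,0.44],[0,0,0,0,0,0,0.44],[0,0,0,0,0,0,0.44],[0,0,0,0,0,0,0.44]]]'
python3 -m jog '[[[0,0,-0.1,0,0,0,0.44],[0,0,-0.3,0,0,0,0.44],[0,0,-0.8,0,0,0,0.6],[0,0,-1,0,0,0,0.6],[0,0,-1,0,0,0,0.6],[0,0,0,0,0,0,0.6],[0,0,0,0,0,0,0.6]]]'
python3 - <<'E'
from rolls import *
st(); snap('wrist','w7'); rolls('w7',53,110,(350,560,-330,-120))
snap('scene','s7'); rolls('s7',14,70)
E
```

```text
time: 22.88
tool_pos: [424.3, -280.9, 49.1]
tcp_rot: [180.0, 0.0, 97.1]
ft_force: [0.1, 0.1, -0.7]
finger_gap: 37.5
time: 23.75
tool_pos: [424.4, -280.9, 209.8]
tcp_rot: [179.9, 0.1, 97.1]
ft_force: [0.5, -0.3, -0.5]
finger_gap: 51.0
{'time': 23.75, 'joint_pos': [-39.28, -6.2, 101.29, 0.0, 84.84, -46.35], 'tool_pos': [424.37, -280.94, 209.81], 'tcp_rot': [179.95, 0.05, 97.07], 'ft_force': [0.53, -0.28, -0.48], 'wrist_torque': [0.0, -0.03, 0.03], 'finger_gap': 50.98}
[284.  59.] mean rgb [180. 149.  69.] ctr [ 411.8 -180.4] [32.  70.2] axis -82.9 ztop 74.4
[477.  60.] mean rgb [130. 105.  42.] ctr [ 555.4 -162.4] [ 9.2 34.6] axis -89.9 ztop 78.5
[284. 187.] mean rgb [203. 141. 101.] ctr [ 423.9 -279.1] [32.2 70.6] axis -83.0 ztop 74.5
[357. 245.] mean rgb [175. 183. 181.] ctr [508.8 300.7] [97.9 32. ] axis 0.6 ztop 40.9
[293. 249.] mean rgb [221. 140. 159.] ctr [663.6 163.3] [76.4 31.8] axis 18.1 ztop 35.1
```

```bash
python3 -m jog '[[[0,0,0,0,0,-0.0287,0.6],[0,0,0,0,0,-0.0287,0.6],[0,0,0,0,0,-0.0287,0.6],[0,0,0,0,0,-0.0287,0.6],[0,0,0,0,0,-0.0287,0.6],[0,0,0,0,0,-0.0287,0.6],[0,0,0,0,0,-0.0287,0.6],[0,0,0,0,0,-0.0287,0.6],[0,0,0,0,0,0,0.6]]]'
python3 -m jog '[[[-0.152,0.968,0,0,0,0,0.6],[-0.152,0.968,0,0,0,0,0.6],[-0.152,0.968,0,0,0,0,0.6],[-0.152,0.968,0,0,0,0,0.6],[-0.152,0.968,0,0,0,0,0.6],[-0.152,0.968,0,0,0,0,0.6],[-0.152,0.968,0,0,0,0,0.6],[-0.152,0.968,0,0,0,0,0.6],[-0.152,0.968,0,0,0,0,0.6],[-0.152,0.968,0,0,0,0,0.6],[-0.152,0.968,0,0,0,0,0.6],[-0.152,0.968,0,0,0,0,0.6]]]'
python3 -m jog '[[[0,0,0,0,0,0,0.6],[0,0,0,0,0,0,0.6]]]'
python3 - <<'E'
from rolls import *
st(); snap('wrist','w8'); rolls('w8',14,45)
E
```

```text
time: 24.98
tool_pos: [423.6, -280.3, 207.6]
tcp_rot: [179.9, -0.1, 179.7]
ft_force: [-0.1, 0.3, -0.2]
finger_gap: 51.4
time: 26.48
tool_pos: [517.9, 301.0, 208.1]
tcp_rot: [-180.0, -0.1, 179.4]
ft_force: [1.0, -0.7, 0.4]
finger_gap: 51.3
time: 26.72
tool_pos: [517.7, 299.2, 208.0]
tcp_rot: [-179.9, -0.1, 179.6]
ft_force: [-1.1, -0.7, -0.2]
finger_gap: 51.3
{'time': 26.72, 'joint_pos': [25.12, 7.91, 87.22, -0.02, 84.98, -64.47], 'tool_pos': [517.72, 299.17, 208.05], 'tcp_rot': [-179.93, -0.09, 179.6], 'ft_force': [-1.13, -0.71, -0.2], 'wrist_torque': [0.03, 0.01, 0.01], 'finger_gap': 51.27}
[286. 182.] mean rgb [207. 216. 220.] ctr [518.9 300.6] [70.8 32. ] axis 0.5 ztop 39.5
[ 33. 311.] mean rgb [ 58. 210.  86.] ctr [654.7  28.3] [70.2 28.1] axis 28.0 ztop 33.4
[149. 295.] mean rgb [229. 168. 189.] ctr [641.5 156.7] [27.8 31.8] axis -66.5 ztop 33.5
```

```bash
python3 -m jog '[[[-0.024,0.028,0.95,0,0,-0.002,0.6],[0,0,0.95,0,0,0,0.6],[0,0,0.95,0,0,0,0.6],[0,0,0.4,0,0,0,0.6],[0,0,0.4,0,0,0,0.6],[0,0,0.28,0,0,0,0.6],[0,0,0,0,0,0,0.6],[0,0,0,0,0,0,0],[0,0,0,0,0,0,0],[0,0,0,0,0,0,0],[0,0,0,0,0,0,0]]]' 70
python3 -m jog '[[[0,0,-0.2,0,0,0,0],[0,0,-0.8,0,0,0,0],[0,0,-1,0,0,0,0],[0,0,-1,0,0,0,0],[0,0,0,0,0,0,0],[0,0,0,0,0,0,0]]]'
```

```text
time: 28.15
tool_pos: [520.6, 301.5, 14.2]
tcp_rot: [179.9, 0.1, -179.6]
ft_force: [-0.8, -1.1, 7.0]
finger_gap: 29.6
time: 28.9
tool_pos: [518.9, 300.7, 162.0]
tcp_rot: [-180.0, -0.0, -179.6]
ft_force: [-0.6, 0.1, -3.8]
finger_gap: 29.8
```

```bash
python3 -m jog '[[[0.083,-0.943,0,0,0,0,0],[0.083,-0.943,0,0,0,0,0],[0.083,-0.943,0,0,0,0,0],[0.083,-0.943,0,0,0,0,0],[0.083,-0.943,0,0,0,0,0],[0.083,-0.943,0,0,0,0,0],[0.083,-0.943,0,0,0,0,0],[0.083,-0.943,0,0,0,0,0],[0.083,-0.943,0,0,0,0,0],[0.083,-0.943,0,0,0,0,0]]]'
python3 -m jog '[[[0,0,0,0,0,0.0258,0],[0,0,0,0,0,0.0258,0],[0,0,0,0,0,0.0258,0],[0,0,0,0,0,0.0258,0],[0,0,0,0,0,0.0258,0],[0,0,0,0,0,0.0258,0],[0,0,0,0,0,0.0258,0],[0,0,0,0,0,0.0258,0],[0,0,0,0,0,0.0258,0],[0,0,0,0,0,0,0],[0,0,0,0,0,0,0]]]'
python3 - <<'E'
from h import *
im,d,p=snap('wrist','w9'); C=cloud(d,p); t=np.array(telemetry.sense()['tool_pos']); 
m=(C[...,2]>t[2]-10)&(C[...,2]<t[2]+60)&(abs(C[...,0]-t[0])<10)&(abs(C[...,1]-t[1])<60)
X=C[m]; print(t,len(X),np.percentile(X[:,1],[1,99])-t[1],np.percentile(X[:,2],[5,50,95])-t[2])
E
```

```text
time: 30.15
tool_pos: [479.7, -171.7, 160.0]
tcp_rot: [179.9, -0.2, -179.6]
ft_force: [1.3, 0.7, -2.1]
finger_gap: 29.7
time: 31.52
tool_pos: [480.8, -170.5, 161.2]
tcp_rot: [-179.9, -0.1, 97.1]
ft_force: [0.0, 0.4, -3.3]
finger_gap: 29.3
[ 480.99350776 -170.6331589   161.5504444 ] 9170 [-31.57639806  38.54897471] [11.24670041 23.00880589 24.58581616]
```

```bash
python3 -m jog '[[[-0.05,0,0.8,0,0,0,0],[0,0,0.7,0,0,0,0],[0,0,0.3,0,0,0,0],[0,0,0.15,0,0,0,0],[0,0,0.1,0,0,0,0],[0,0,0.08,0,0,0,0],[0,0,0,0,0,0,0],[0,0,0,0,0,0,0]]]'
```

```text
time: 32.58
tool_pos: [482.2, -173.5, 56.6]
tcp_rot: [180.0, 0.0, 96.9]
ft_force: [-0.5, 0.0, -1.0]
finger_gap: 29.3
```

```bash
python3 -m jog '[[[0,-0.02,0.06,0,0,0,0],[0,0,0.05,0,0,0,0],[0,0,0,0,0,0,0],[0,0,0,0,0,0,0],[0,0,0,0,0,0,0.44],[0,0,0,0,0,0,0.44],[0,0,0,0,0,0,0.44],[0,0,0,0,0,0,0.44]]]'
python3 -m jog '[[[0,0,-0.1,0,0,0,0.44],[0,0,-0.3,0,0,0,0.44],[0,0,-0.8,0,0,0,0.6],[0,0,-1,0,0,0,0.7],[0,0,-1,0,0,0,0.7],[0,0,0,0,0,0,0.7],[0,0,0,0,0,0,0.7]]]'
python3 - <<'E'
from rolls import *
st(); snap('wrist','w10'); rolls('w10',53,110,(350,560,-330,-120))
snap('scene','s10'); rolls('s10',14,70); rolls('s10',53,110,(350,530,-330,-120))
E
```

```text
time: 33.58
tool_pos: [481.0, -173.6, 50.7]
tcp_rot: [180.0, 0.0, 96.9]
ft_force: [-0.2, -1.1, 0.1]
finger_gap: 37.1
time: 34.45
tool_pos: [481.0, -173.6, 211.3]
tcp_rot: [179.9, 0.0, 96.9]
ft_force: [0.1, 0.6, -1.2]
finger_gap: 60.2
{'time': 34.45, 'joint_pos': [-25.59, -5.86, 100.81, -0.0, 84.97, -32.44], 'tool_pos': [481.03, -173.57, 211.29], 'tcp_rot': [179.94, 0.04, 96.85], 'ft_force': [0.08, 0.64, -1.21], 'wrist_torque': [-0.02, -0.01, 0.0], 'finger_gap': 60.2}
[285. 187.] mean rgb [176. 181. 172.] ctr [ 481.2 -171.4] [32.1 70.9] axis -82.4 ztop 74.5
[204. 187.] mean rgb [174. 143.  72.] ctr [ 411.7 -180.4] [33.1 70.7] axis -83.2 ztop 74.4
[375. 185.] mean rgb [149. 122.  52.] ctr [ 555.6 -162.2] [33.4  8.8] axis 90.0 ztop 78.5
[218. 283.] mean rgb [165. 114.  85.] ctr [ 423.7 -272.5] [32.7 70.6] axis -82.1 ztop 73.7
[293. 249.] mean rgb [219. 138. 157.] ctr [663.9 163. ] [73.5 31.1] axis 18.3 ztop 34.8
```

View pics/w10.png

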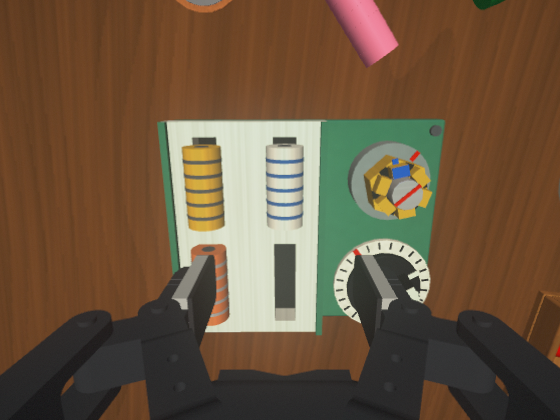

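Wrist view: aluminium (284,187) and brass (204,187) are seated. The copper roll (210,283) is partly hidden by a finger and reads 7 mm off, so I'll recheck it from a clear view. The move above the nut gives me that.

```bash
python3 -m jog '[[[0.014,0.973,0,0,0,0,0.8],[0.014,0.973,0,0,0,0,0.8],[0,0,0,0,0,-0.0159,0.8],[0,0,0,0,0,-0.0159,0.8],[0,0,0,0,0,0,0.8],[0,0,0,0,0,0,0.8]]]'
python3 - <<'E'
from rolls import *
st(); snap('wrist','w11'); rolls('w11',53,110,(350,530,-330,-120)); snap('side','d11'); rolls('d11',53,110,(350,530,-330,-120))
E
```

```text
time: 35.3
tool_pos: [576.8, -160.4, 209.7]
tcp_rot: [-179.9, -0.1, 108.2]
ft_force: [-0.2, -0.3, 0.0]
finger_gap: 68.2
{'time': 35.3, 'joint_pos': [-20.44, 7.94, 87.01, -0.0, 85.13, -38.61], 'tool_pos': [576.81, -160.4, 209.71], 'tcp_rot': [-179.93, -0.05, 108.17], 'ft_force': [-0.17, -0.29, 0.05], 'wrist_torque': [0.03, 0.01, -0.0], 'finger_gap': 68.25}
[ 88. 151.] mean rgb [168. 138.  68.] ctr [ 413.2 -180.1] [31.8 71.1] axis -81.7 ztop 74.3
[173. 167.] mean rgb [178. 183. 174.] ctr [ 481.5 -171. ] [32.7 71.3] axis -83.5 ztop 74.4
[ 84. 253.] mean rgb [180. 123.  88.] ctr [ 424.8 -272.6] [32.5 71.7] axis -80.7 ztop 74.3
[336. 207.] mean rgb [190. 188. 180.] ctr [ 477.6 -172.3] [32.3 76.4] axis -84.0 ztop 73.9
[359. 213.] mean rgb [190. 142.  88.] ctr [ 411.1 -205.3] [ 34.7 126.8] axis -83.6 ztop 74.5
```

View pics/w11.png

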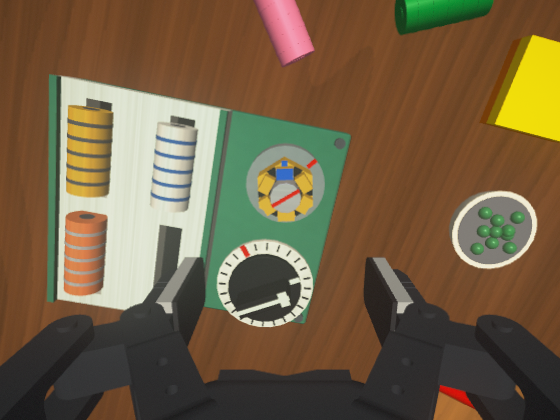

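In this clear view the copper roll (85,253) is still down in its slot, but it has been knocked about 7 mm along it to (424.5,-272.6). That is inside tolerance but not centred, so I'll nudge it back.

```bash
python3 -m jog '[[[0,0,0,0,0,0.0156,0.6],[0,0,0,0,0,0.0156,0.6],[-0.464,-0.824,0,0,0,0,0.6],[-0.464,-0.824,0,0,0,0,0.6],[-0.464,-0.824,0,0,0,0,0.6],[-0.464,-0.824,0,0,0,0,0.6],[0,0,0.9,0,0,0,0.6],[0,0,0.9,0,0,0,0.6],[0,0,0.3,0,0,0,0.5],[0,0,0,0,0,0,0.48],[0,0,0,0,0,0,0.48]]]' 40
```

```text
time: 36.78
tool_pos: [426.5, -273.7, 107.7]
tcp_rot: [179.9, 0.1, 97.1]
ft_force: [0.1, -0.8, -0.2]
finger_gap: 40.9
```

```bash
python3 -m jog '[[[0,-0.02,0.5,0,0,0,0.48],[0,0,0.4,0,0,0,0.48],[0,0,0.22,0,0,0,0.48],[0,0,0,0,0,0,0.48],[0,0,0,0,0,0,0],[0,0,0,0,0,0,0],[0,0,0,0,0,0,0]]]' 40
python3 -m jog '[[[0,0,-0.03,0,0,0,0],[-0.07,0,0,0,0,0,0],[-0.07,0,0,0,0,0,0],[0,0,0.02,0,0,0,0],[0,0,0,0,0,0,0],[0,0,0,0,0,0,0.44],[0,0,0,0,0,0,0.44],[0,0,0,0,0,0,0.44]]]'
python3 -m jog '[[[0,0,-0.1,0,0,0,0.44],[0,0,-0.3,0,0,0,0.44],[0,0,-0.8,0,0,0,0.6],[0,0,-1,0,0,0,0.7],[0,0,-1,0,0,0,0.7],[0,0,0,0,0,0,0.7],[0,0,0,0,0,0,0.7]]]'
python3 - <<'E'
from rolls import *
st(); snap('wrist','w12'); rolls('w12',53,110,(350,530,-330,-120))
E
```

```text
time: 37.65
tool_pos: [423.4, -273.6, 50.8]
tcp_rot: [-179.9, 0.0, 97.1]
ft_force: [-8.3, 0.2, 4.6]
finger_gap: 30.5
time: 38.65
tool_pos: [425.3, -280.1, 50.1]
tcp_rot: [180.0, 0.0, 97.1]
ft_force: [0.3, 0.0, -0.4]
finger_gap: 37.5
time: 39.52
tool_pos: [425.2, -280.0, 210.8]
tcp_rot: [179.9, 0.1, 97.1]
ft_force: [-0.2, -0.2, -0.2]
finger_gap: 59.7
{'time': 39.52, 'joint_pos': [-39.14, -6.2, 101.19, 0.0, 84.94, -46.21], 'tool_pos': [425.21, -280.02, 210.79], 'tcp_rot': [179.95, 0.05, 97.07], 'ft_force': [-0.24, -0.23, -0.25], 'wrist_torque': [0.0, 0.03, -0.02], 'finger_gap': 59.7}
[372.  59.] mean rgb [176. 183. 178.] ctr [ 480.3 -171.1] [31.4 70.4] axis -83.1 ztop 74.4
[283.  60.] mean rgb [181. 149.  70.] ctr [ 411.9 -180.4] [32.1 70.3] axis -82.7 ztop 74.4
[283. 189.] mean rgb [202. 140. 100.] ctr [ 424.2 -280.3] [32.2 71. ] axis -82.7 ztop 74.5
```

All three rolls are centred and down. Now the nut; first I'll refine its angles from the close view already taken.

```bash
python3 -m jog '[[[0.5,0.828,0,0,0,0,0.8],[0.5,0.828,0,0,0,0,0.8],[0.5,0.828,0,0,0,0,0.8],[0.5,0.828,0,0,0,0,0.8],[0,0,0,0,0,-0.0156,0.8],[0,0,0,0,0,-0.0156,0.8],[0,0,0,0,0,0,0.8],[0,0,0,0,0,0,0.8]]]'
cat > nut.py <<'E'
from h import *
import sys
def nut(name,c0=np.array([577.4,-160.6])):
    im,d,p=load(name); hsv=cv2.cvtColor(im,cv2.COLOR_RGB2HSV); H,S,V=[hsv[...,i].astype(int) for i in range(3)]; C=cloud(d,p)
    near=np.hypot(C[...,0]-c0[0],C[...,1]-c0[1])<40
    red=((H<6)|(H>174))&(S>120)&(V>90)&near; blue=(H>105)&(H<125)&(S>120)&near
    ang=lambda v:np.degrees(np.arctan2(v[1],v[0]))
    def P(m,z): v,u=np.nonzero(m); return onplane(p,np.c_[u,v],z)[:,:2]
    st_=P(red&(C[...,2]>80),86); c=st_.mean(0); w=np.linalg.svd(st_-c)[2][0]
    sn=P(red&(C[...,2]<48),40); bl=P(blue&(C[...,2]>73),77)
    print('stud',c.round(1),'dir',round(ang(w)%180,1),len(st_),'snug',round(ang(sn.mean(0)-c),1) if len(sn) else None,'blue',round(ang(bl.mean(0)-c),1) if len(bl) else None,len(bl),'blue r',np.hypot(*(bl.mean(0)-c)).round(1) if len(bl) else None)
    # slots between teeth: brass at tooth top z 77, angular histogram
    br=P((H>15)&(H<32)&(S>110)&(V>120)&(abs(C[...,2]-78.5)<3)&near,77)-c; r=np.hypot(*br.T); br=br[(r>14)&(r<23)]
    a=np.degrees(np.arctan2(br[:,1],br[:,0])); z=np.exp(6j*np.radians(a)).mean(); print('teeth mod60',round(np.degrees(np.angle(z))/6,1),'strength',abs(z).round(2),len(br),'-> slots mod60',round((np.degrees(np.angle(z))/6+30)%60,1),'stud mod60',round(ang(w)%60,1))
if __name__=='__main__':
    if len(sys.argv)>2: snap('wrist',sys.argv[1])
    nut(sys.argv[1])
E
for f in w1 w11; do python3 nut.py $f; done; python3 nut.py w13 x; python3 -c "from h import *; st()"
```

```text
time: 40.58
tool_pos: [576.5, -160.3, 209.1]
tcp_rot: [-179.9, -0.1, 108.2]
ft_force: [0.9, -0.2, -0.4]
finger_gap: 68.0
stud [ 577.4 -160.5] dir 49.2 101 snug 58.2 blue 108.4 158 blue r 17.7
teeth mod60 -9.4 strength 0.26 764 -> slots mod60 20.6 stud mod60 49.2
stud [ 577.9 -159.8] dir 49.1 113 snug 58.2 blue 111.9 178 blue r 17.2
teeth mod60 -10.1 strength 0.26 847 -> slots mod60 19.9 stud mod60 49.1
stud [ 577.9 -159.8] dir 49.0 113 snug 58.5 blue 112.2 174 blue r 17.0
teeth mod60 -10.5 strength 0.26 848 -> slots mod60 19.5 stud mod60 49.0
{'time': 40.62, 'joint_pos': [-20.45, 7.91, 87.08, -0.0, 85.07, -38.63], 'tool_pos': [576.67, -160.38, 209.39], 'tcp_rot': [-179.95, -0.04, 108.18], 'ft_force': [0.4, -0.15, 0.43], 'wrist_torque': [0.03, 0.03, -0.03], 'finger_gap': 68.06}
```

```bash
python3 -m jog '[[[0,0.02,0.9,0,0,-0.0036,0.8],[0,0,0.9,0,0,0,0.8],[0,0,0.7,0,0,0,0.8],[0,0,0.4,0,0,0,0.8],[0,0,0.2,0,0,0,0.8],[0,0,0.16,0,0,0,0.8],[0,0,0,0,0,0,0.8],[0,0,0,0,0,0,0.8]]]' 80
```

```text
time: 41.62
tool_pos: [578.9, -160.3, 48.2]
tcp_rot: [179.9, 0.1, 109.6]
ft_force: [0.3, -0.4, 0.2]
finger_gap: 67.9
```

```bash
python3 -m jog '[[[0,-0.02,0.03,0,0,0,0.6],[0,0,0,0,0,0,0],[0,0,0,0,0,0,0],[0,0,0,0,0,0,0],[0,0,0,0,0,0,0]]]' 80
python3 nut.py w14 x; python3 -c "from h import *; st()"
```

```text
time: 42.25
tool_pos: [577.5, -160.5, 46.5]
tcp_rot: [180.0, 0.0, 109.6]
ft_force: [-2.9, 0.6, 6.9]
finger_gap: 44.1
stud [ 577.7 -160.4] dir 49.2 629 snug 58.6 blue 111.3 902 blue r 17.5
teeth mod60 -10.3 strength 0.23 3484 -> slots mod60 19.7 stud mod60 49.2
{'time': 42.3, 'joint_pos': [-20.43, 16.5, 95.06, -0.01, 68.39, -40.04], 'tool_pos': [577.46, -160.55, 46.53], 'tcp_rot': [179.97, 0.04, 109.61], 'ft_force': [-1.94, 0.63, 6.46], 'wrist_torque': [0.1, 0.44, 0.18], 'finger_gap': 44.08}
```

View pics/w14.png

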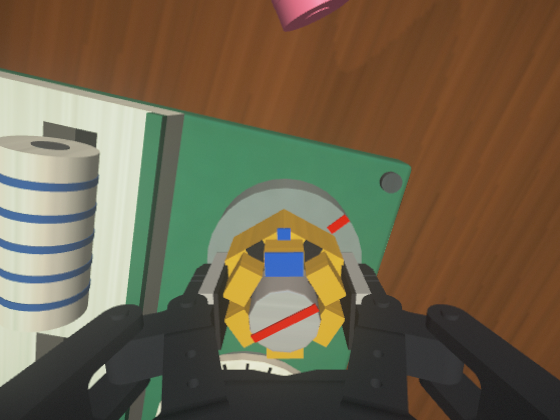

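The nut is gripped square on its flats, with the blue mark at (284,262) and the snug line at (340,223). Turning clockwise.

```bash
python3 -m jog '[[[0,0,0,0,0,0.02,0],[0,0,0,0,0,0.02,0],[0,0,0,0,0,0.02,0],[0,0,0,0,0,0.02,0],[0,0,0,0,0,0.02,0],[0,0,0,0,0,0.02,0],[0,0,0,0,0,0.02,0],[0,0,0,0,0,0.02,0],[0,0,0,0,0,0.02,0],[0,0,0,0,0,0.02,0],[0,0,0,0,0,0,0],[0,0,0,0,0,0,0]]]' 100
python3 nut.py w15 x; python3 -c "from h import *; st()"
```

```text
time: 43.8
tool_pos: [577.7, -160.6, 46.7]
tcp_rot: [179.9, -0.0, 37.6]
ft_force: [-2.0, -0.4, 6.1]
finger_gap: 43.8
stud [ 577.1 -159.9] dir 49.1 561 snug 58.3 blue 37.4 914 blue r 17.0
teeth mod60 -22.2 strength 0.25 3418 -> slots mod60 7.8 stud mod60 49.1
{'time': 43.85, 'joint_pos': [-20.43, 16.49, 95.05, 0.0, 68.37, 31.98], 'tool_pos': [577.71, -160.58, 46.67], 'tcp_rot': [179.93, -0.04, 37.58], 'ft_force': [-0.44, 0.39, 5.79], 'wrist_torque': [0.14, 0.34, -0.19], 'finger_gap': 43.94}
```

```bash
python3 -m jog '[[[0,0,0,0,0,0.0171,0],[0,0,0,0,0,0.0171,0],[0,0,0,0,0,0.0171,0],[0,0,0,0,0,0,0],[0,0,0,0,0,0,0]]]'
python3 nut.py w16 x
python3 -m jog '[[[0,0,0,0,0,0,0.8],[0,0,0,0,0,0,0.8],[0,0,0,0,0,0,0.8],[0,0,-0.4,0,0,0,0.8],[0,0,-0.9,0,0,0,0.8],[0,0,-0.9,0,0,0,0.8],[0,0,0,0,0,0,0.6],[0,0,0,0,0,0,0.6]]]'
python3 nut.py w17 x; python3 -c "from h import *; st(); import cv2; im=cv2.imread('pics/w17.png'); cv2.imwrite('pics/w17c.png',cv2.resize(im[100:380,140:460],None,fx=2,fy=2,interpolation=2))"
```

```text
time: 44.48
tool_pos: [577.7, -160.6, 46.6]
tcp_rot: [179.9, -0.1, 19.1]
ft_force: [-1.7, 0.1, 5.4]
finger_gap: 43.8
stud [ 576.9 -159.9] dir 49.3 593 snug 58.1 blue 18.8 915 blue r 17.3
teeth mod60 19.3 strength 0.23 3440 -> slots mod60 49.3 stud mod60 49.3
time: 45.52
tool_pos: [577.4, -160.4, 156.5]
tcp_rot: [180.0, -0.1, 19.1]
ft_force: [0.2, 1.0, 0.5]
finger_gap: 51.3
stud [ 577.1 -160. ] dir 49.2 163 snug 58.2 blue 19.0 278 blue r 17.2
teeth mod60 19.6 strength 0.27 1236 -> slots mod60 49.6 stud mod60 49.2
{'time': 45.58, 'joint_pos': [-20.43, 9.95, 90.58, 0.0, 79.52, 50.44], 'tool_pos': [576.62, -160.16, 155.17], 'tcp_rot': [-179.97, 0.04, 19.13], 'ft_force': [-0.89, 0.41, -0.95], 'wrist_torque': [0.04, 0.02, 0.0], 'finger_gap': 51.49}
```

View pics/w17c.png

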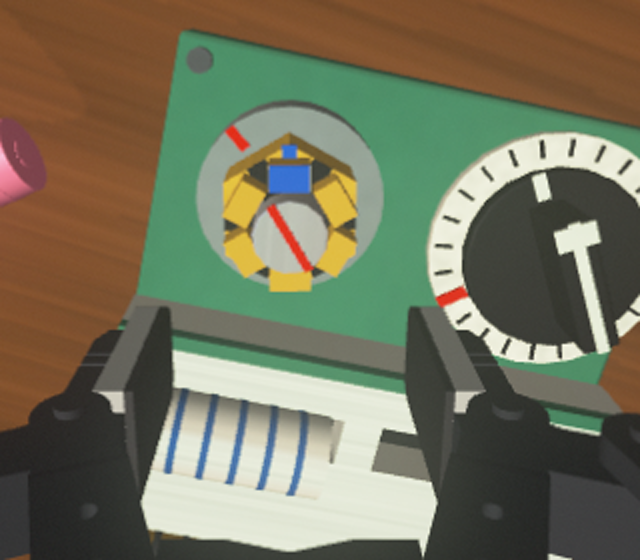

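The nut shows its stud line through the slot beside the blue tooth, and its slot angle agrees to within 0.5°. It sits about 0.68 rad past snug. Next is the dial.

```bash
python3 -m jog '[[[-0.142,0.683,-0.3,0,0,0,0.5],[-0.142,0.683,-0.3,0,0,0,0.5],[-0.142,0.683,-0.3,0,0,0,0.5],[0,0,0,0,0,-0.0243,0.5],[0,0,0,0,0,-0.0243,0.5],[0,0,0,0,0,0,0.5],[0,0,0,0,0,0,0.5]]]'
cat > dial.py <<'E'
from h import *
import sys
def dial(name,c0=np.array([590.3,-264.])):
    im,d,p=load(name); hsv=cv2.cvtColor(im,cv2.COLOR_RGB2HSV); H,S,V=[hsv[...,i].astype(int) for i in range(3)]; C=cloud(d,p)
    rr=np.hypot(C[...,0]-c0[0],C[...,1]-c0[1])
    ang=lambda v:np.degrees(np.arctan2(v[1],v[0]))
    def P(m,z): v,u=np.nonzero(m); return onplane(p,np.c_[u,v],z)[:,:2]
    ring=((rr<55)&(rr>30)&(V>130)&(C[...,2]>36)&(C[...,2]<46)&((S<60)|(((H<6)|(H>174))&(S>120)))).astype(np.uint8)
    ring=cv2.morphologyEx(ring,cv2.MORPH_CLOSE,np.ones((5,5)))
    k=max(cv2.findContours(ring,0,1)[0],key=cv2.contourArea).reshape(-1,2); X=onplane(p,k,40)[:,:2].astype(np.float32); cc,R_=cv2.minEnclosingCircle(X); print('ring circle',np.round(cc,1),round(R_,1))
    rm=P(((H<6)|(H>174))&(S>120)&(V>90)&(rr<52)&(rr>30),40)
    w=(V>185)&(S<60)&(rr<50)
    q=P(w&(C[...,2]>70)&(C[...,2]<82),75); v=np.linalg.svd(q-q.mean(0))[2][0]
    t=P(w&(C[...,2]>46)&(C[...,2]<52)&(rr<38),48)
    for c in (c0,np.array(cc)):
        print('ctr',c.round(1),'index',ang(rm.mean(0)-c).round(1),'r',np.hypot(*(rm.mean(0)-c)).round(1),'tip patch',ang(t.mean(0)-c).round(1),np.hypot(*(t.mean(0)-c)).round(1),len(t),'bar',round(ang(v)%180,1),len(q),'bar line off ctr',np.round((q.mean(0)-c)@[-v[1],v[0]],1))
if __name__=='__main__':
    if len(sys.argv)>2: snap('wrist',sys.argv[1])
    dial(sys.argv[1])
E
python3 dial.py w17; python3 dial.py w18 x; python3 -c "from h import *; st()"
```

```text
time: 46.45
tool_pos: [590.1, -263.8, 199.5]
tcp_rot: [-179.9, 0.0, 36.4]
ft_force: [0.3, -0.2, -0.6]
finger_gap: 42.6
ring circle [ 590.2 -263.6] 48.4
ctr [ 590.3 -264. ] index 135.2 r 41.8 tip patch 26.4 25.0 99 bar 37.6 566 bar line off ctr 0.4
ctr [ 590.2 -263.6] index 135.5 r 41.5 tip patch 25.4 24.9 99 bar 37.6 566 bar line off ctr 0.8
ring circle [ 590.3 -264.7] 47.9
ctr [ 590.3 -264. ] index 135.0 r 41.8 tip patch 21.7 18.8 78 bar 37.3 426 bar line off ctr 0.3
ctr [ 590.3 -264.7] index 134.3 r 42.2 tip patch 23.7 19.1 78 bar 37.3 426 bar line off ctr -0.3
{'time': 46.5, 'joint_pos': [-28.63, 15.55, 79.4, -0.0, 85.12, 24.9], 'tool_pos': [590.22, -263.84, 199.76], 'tcp_rot': [-179.93, 0.03, 36.47], 'ft_force': [0.11, -0.03, -0.04], 'wrist_torque': [-0.03, 0.01, 0.0], 'finger_gap': 43.02}
```

View pics/w18.png

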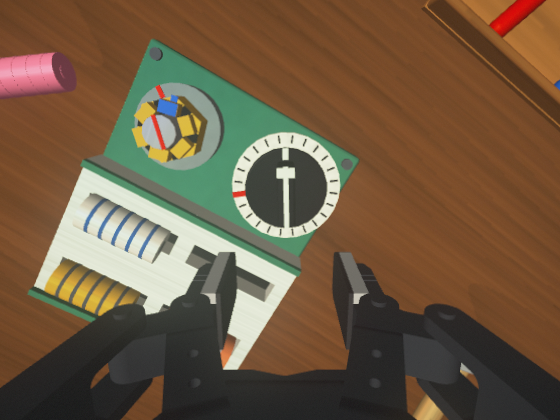

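The dial view shows the pointer end at (285,155) and the red index at (240,193). Pointer 37.4° and index 134.9° mean a 97.5° counter-clockwise turn.

```bash
python3 -m jog '[[[0,0,0.9,0,0,-0.0025,0.5],[0,0,0.9,0,0,0,0.5],[0,0,0.6,0,0,0,0.5],[0,0,0.3,0,0,0,0.5],[0,0,0.18,0,0,0,0.5],[0,0,0,0,0,0,0.5],[0,0,0,0,0,0,0.5]]]' 30
python3 -m jog '[[[0,0,0,0,0,0,0],[0,0,0,0,0,0,0],[0,0,0,0,0,0,0],[0,0,0,0,0,0,0],[0,0,0,0,0,0,0]]]' 30
```

```text
time: 47.38
tool_pos: [591.5, -264.6, 58.2]
tcp_rot: [179.9, -0.1, 37.5]
ft_force: [-0.4, -1.2, 0.4]
finger_gap: 43.0
time: 48.0
tool_pos: [591.0, -264.4, 57.6]
tcp_rot: [179.9, -0.0, 37.5]
ft_force: [-1.5, 1.5, 5.9]
finger_gap: 12.9
```

```bash
python3 -m jog '[[[0,0,0,0,0,-0.02706,0],[0,0,0,0,0,-0.02706,0],[0,0,0,0,0,-0.02706,0],[0,0,0,0,0,-0.02706,0],[0,0,0,0,0,-0.02706,0],[0,0,0,0,0,-0.02706,0],[0,0,0,0,0,-0.02706,0],[0,0,0,0,0,-0.02706,0],[0,0,0,0,0,-0.02706,0],[0,0,0,0,0,-0.02706,0],[0,0,0,0,0,0,0],[0,0,0,0,0,0,0]]]'
python3 -m jog '[[[0,0,0,0,0,0,0.5],[0,0,0,0,0,0,0.5],[0,0,0,0,0,0,0.5],[0,0,-0.4,0,0,0,0.5],[0,0,-0.9,0,0,0,0.5],[0,0,-0.9,0,0,0,0.5],[0,0,-0.9,0,0,0,0.5],[0,0,0,0,0,0,0.5],[0,0,0,0,0,0,0.5]]]'
python3 dial.py w19 x; python3 nut.py w19; python3 -c "from h import *; st()
from rolls import rolls; rolls('w19',53,110,(350,530,-330,-120))"
```

```text
time: 49.5
tool_pos: [589.8, -264.3, 57.5]
tcp_rot: [-179.9, -0.1, 134.9]
ft_force: [-8.2, 0.8, 10.8]
finger_gap: 13.3
time: 50.62
tool_pos: [590.7, -264.2, 212.4]
tcp_rot: [180.0, 0.1, 134.9]
ft_force: [-0.3, -0.1, -0.6]
finger_gap: 42.6
ring circle [ 590.5 -264.2] 48.0
ctr [ 590.3 -264. ] index 36.2 r 22.4 tip patch 127.7 24.2 62 bar 135.1 407 bar line off ctr -0.4
ctr [ 590.5 -264.2] index 36.9 r 22.3 tip patch 127.8 24.5 62 bar 135.1 407 bar line off ctr -0.3
stud [ 577.5 -159.9] dir 49.2 140 snug 57.0 blue 19.9 201 blue r 17.8
teeth mod60 19.8 strength 0.26 1140 -> slots mod60 49.8 stud mod60 49.2
{'time': 50.68, 'joint_pos': [-28.64, 15.2, 78.64, -0.0, 86.23, -73.58], 'tool_pos': [590.09, -263.87, 210.96], 'tcp_rot': [-179.98, -0.06, 134.94], 'ft_force': [-0.16, 1.24, 0.67], 'wrist_torque': [0.02, 0.06, 0.01], 'finger_gap': 42.49}
[258.  22.] mean rgb [167. 174. 168.] ctr [ 482.5 -181.7] [32.8 49.9] axis -82.6 ztop 74.3
[118.  55.] mean rgb [183. 124.  87.] ctr [ 425.  -279.8] [31.9 71.2] axis -82.6 ztop 74.4
```

View pics/w19.png

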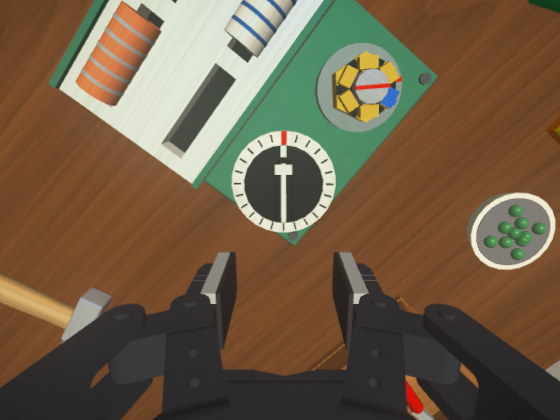

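The dial pointer (284,150) meets the red index (284,138), bar at 135.1° against index 134.9°. I'll back off for one last check of everything.

```bash
python3 -m jog '[[[0.85,-0.21,-0.5,0,0,0,0.5],[0.85,-0.21,-0.5,0,0,0,0.5],[0,0,0,0,0,0.0264,0.6],[0,0,0,0,0,0.0264,0.7],[0,0,0,0,0,0.0264,1],[0,0,0,0,0,0.0264,1],[0,0,0,0,0,0,1],[0,0,0,0,0,0,1]]]'
python3 - <<'E'
from rolls import *
from nut import nut
from dial import dial
snap('wrist','w20'); st(); rolls('w20',53,110,(350,530,-330,-120)); nut('w20'); dial('w20')
snap('scene','s20'); rolls('s20',14,70)
E
```

```text
time: 51.68
tool_pos: [515.2, -218.6, 260.6]
tcp_rot: [-179.9, -0.1, 97.1]
ft_force: [0.4, -0.5, 0.3]
finger_gap: 85.5
{'time': 51.72, 'joint_pos': [-28.24, 0.7, 89.29, -0.0, 90.08, -35.34], 'tool_pos': [515.35, -218.65, 260.85], 'tcp_rot': [-179.94, -0.04, 97.1], 'ft_force': [-0.12, -0.01, -0.09], 'wrist_torque': [-0.04, 0.02, 0.01], 'finger_gap': 85.27}
[182. 125.] mean rgb [175. 144.  70.] ctr [ 412.3 -180.5] [32.5 70.4] axis -82.3 ztop 74.3
[256. 124.] mean rgb [177. 183. 175.] ctr [ 481.3 -171.3] [32.1 70.9] axis -83.1 ztop 74.5
[190. 225.] mean rgb [190. 132.  96.] ctr [ 424.5 -280. ] [32.6 71. ] axis -82.5 ztop 74.5
stud [ 577.6 -160.2] dir 49.0 95 snug 58.2 blue 19.5 135 blue r 18.0
teeth mod60 19.5 strength 0.26 748 -> slots mod60 49.5 stud mod60 49.0
ring circle [ 590.2 -264.1] 48.2
ctr [ 590.3 -264. ] index 135.1 r 41.8 tip patch 135.7 30.2 38 bar 134.9 243 bar line off ctr -0.4
ctr [ 590.2 -264.1] index 135.0 r 41.8 tip patch 135.5 30.1 38 bar 134.9 243 bar line off ctr -0.3
[293. 249.] mean rgb [220. 139. 158.] ctr [664.4 163.1] [74.3 32.6] axis 16.6 ztop 34.9
```

View pics/w20.png

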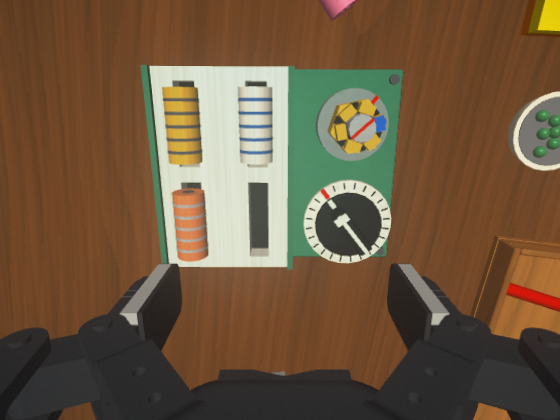

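The final view shows three rolls seated (182,125), (256,124) and (190,225). The nut slot is on the stud line at (362,127), and the pointer is at the red index (326,197). The gripper is clear of everything.

```bash
python3 -c "from bench import job; print(job.hand_in())"
```

```text
the job is handed in; nothing more can be done
None
```

The job is done and handed in at about 52 s on the robot's clock. The hand-in reports no verdict, so the figures below come from my own last checks.

- **Rolls:** three were present: brass, copper and aluminium. The steel roll3 was absent. All three lie down in slots of their own, within about 1 mm of centre. The copper roll was knocked about 7 mm along its slot during the run; it was still inside the 10 mm limit, and I re-centred it before touching the nut.
- **Nut:** I turned it about 90° clockwise in one grip. It sits about 0.68 rad past snug, joint value about 1.88 by estimate. A nut slot is within about 0.5° of the cotter-hole line.
- **Dial:** I turned it 97.4° counter-clockwise. The pointer reads 134.9° and the red index 135.1°, which is well under 1 mm apart at the tip.
- **Bystanders:** the arm handled only the three rolls, the nut and the dial. I did not measure each bystander's position at the end.

No final check failed. One wrist depth reading, with the aluminium roll cut off at the image edge, disagreed; the clear final view settled it. The gripper was clear of everything at hand-in.

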